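# Clamp the imaging chamber with the turnbuckle

### The arm

A 6-joint arm with a two-finger parallel gripper is mounted at the origin on the work surface. World frame = base frame: x ahead of the robot, y to its left, z up, the work surface at z = 0. Lengths are in mm, angles in rad, forces in N, time in s.
With the tool pointing down it reaches from about 300 to 850 mm from the base axis. Payload 5.4 kg.
Tool frame: the origin (TCP) lies at the centre of the arm's flange, where the gripper is bolted on; the fingertips stand 173 mm ahead of it and the grasp point (between the pads) lies 155 mm ahead of it; z points along the fingers, y is the direction in which the jaws open and shut (so a half turn about z gives the same grasp; the last joint's range is limited). The gripper opens to 85 mm and grips with 20 to 120 N. Pads are 22 mm wide; open, the fingers measure 114 mm over their backs; the gripper's body (76 mm by 85 mm) begins 54 mm behind the grasp point. The pads swing forward as they close: fully open they stand 13 mm farther back than shut.
Start: joints at [-1.474, 0.158, 1.597, -0, 1.386, -0.21], TCP at [173.632, -548.142, 404.699] pointing down, gripper open.
Joint ranges: [-2.91, 2.91], [-0.94, 2.29], [0.18, 2.7], [-1.29, 4.43], [0.17, 2.64], [-3, 3]. Speed limits (rad/s): [2.57, 2.57, 3.14, 3.14, 3.14, 3.14].

### API

Orientations are given as a unit quaternion [x, y, z, w].
In Python, from bench import robot gives the robot as it stands.
- The arm moves only by the shell command python3 -m jog 'ROWS'. ROWS is text: rows parted by semicolons, each of 5 numbers parted by spaces: the shift along the world's x, y, z in mm, then the turn about the world's z in rad, then the finger opening in mm, from 0 to 85.4. In form: x y z roll jaw; .... A call has 1 to 8 rows; each row shifts and turns the pose as measured when the row begins; what a row does not reach is not made up. A row lasts 1/12 s, in which the tool goes at most 41.7 mm and 7.16 degrees, less where a joint would pass 70% of its speed; a pose out of reach is approached as far as the arm can. A call with a gripper value outside its range is refused whole. The fingers move at their own pace and stop on an object; the grip force is fixed at half the most. Time passes only in rows, so rows that do not move let the fingers close. It gives the time, the measured TCP pose, the force and the opening at its end, in the units of the state.
- robot.state(): the state, without advancing time (a new reading comes with each control period).
- robot.capture(name): name is "side" or "top" or "wrist"; returns a dict with "image" (400x640x3 uint8, blue, green, red), "range_z" (400x640 float32, mm along the optical axis (not along the pixel's ray), 0 where there is no reading), "camera_matrix" (3x3 intrinsics, pixels), "cam_to_world" (4x4, takes a point from camera to world coordinates); the wrist camera has in their place "hand_eye" (4x4, takes a point from camera to tool coordinates, whose origin is the TCP and whose axes are the flange's). Camera axes: x right, y down, z forward; pixel columns grow to the right and rows downward; lengths in mm; the calibration is good to about 2 mm. A picture is of the moment at which its call begins: read the wrist's pose just before it.
- robot.hand_in(): hands the job in, once; it reports no verdict.
The state is a dict: "clock": time; "joint_pos": joint angles; "joint_vel": joint speeds; "joint_torque": joint torques, N m; "tool_pos": TCP position; "tcp_rot": TCP orientation; "wrist_force": force on the tool from outside, world axes, zero at the start; "ft_torque": the same for the moment, N m; "finger_gap": finger opening in mm.
Only numpy, scipy, OpenCV 4.12 (cv2) and the standard library are available. Lean on these libraries where they do the work, as an engineer would, in place of code of your own. Each camera call takes 0.05 s, during which the arm holds its last target. There are 200 camera calls.

### The job

Slide the imaging chamber along the bench, without lifting it, squarely in between the two jaws of the clamp until it is up against the stop. Then turn the sleeve of the turnbuckle by sweeping the tops of its spokes away from the chamber, over and over, until both jaws have drawn in and their pads hold the chamber tight. Leave the other things on the bench where they are.

Things in the scene. Friction and masses are not known exactly. Their poses are not given: they have to be found in the camera images.
- chamber: Imaging chamber, loose, about 0.5 kg: a bare aluminium block 90 (x) by 80 (y) by 24 high, a black disc 68 across and 8 high on top. Too wide to grasp. Origin: centre of its underside, on the bench; z up. It starts outside the jaws' mouth, 35 to 80 mm to the clamp's -x side of its middle, turned by up to 0.35 rad from the clamp's axes.
- clamp: Self-centring clamp bolted to the bench. Origin on the bench under the middle of the turnbuckle. x: along the turnbuckle's axis, along which the jaws slide. y: from the turnbuckle to the open mouth between the jaws, so the chamber goes in along -y, over bare bench. Black base plate 230 (x) by 60 (y), 12 thick, centred on the origin; upright blocks on the jaws there are 88 high.
- stop (a point): Middle of the top front edge of the fixed steel stop, 25 mm above the bench, at clamp y = 72; its face looks to the clamp's +y and is 60 wide.
- seat (a point): Point on the bench where the centre of the chamber's underside belongs when it stands against the stop, midway between the jaws: 112 mm from the clamp's origin along the clamp's y. Axes as the clamp's.
- hub (a point): Centre of the turnbuckle's steel sleeve, on its axis, 70 mm above the clamp's origin. Axes as the clamp's. Sleeve 26 in diameter, 70 long. Four round spokes, 8 thick, 90 degrees apart, stand out from its middle (clamp x = 0); ends 55 mm from the axis (125 above the bench). A spoke that leans over 40 degrees towards what pushes it may jam.
- turnbuckle (a joint): Turn of the sleeve, rad, 0 to 5.7 (end of thread); starts at 0 to 1.5. Grows, and tightens, as the topmost spoke moves to the clamp's -y. At t the spokes lean from upright to -y by t, t + 90 degrees... Draws each jaw in 2.55 mm per rad. Pads meet the chamber near 4.7, tight from 5.2; on to 5.7 is harmless. Stays where left. A spoke takes 5 to 10 N at 35 mm from the axis.
- pad_a: Rubber pad and the jaw it sits on, clamp's -x side. The pad is sprung (5 N per mm, 4 mm of give), 55 long: clamp y 85 to 140, 16 to 42 mm above the bench. The jaw bar behind it also ends at y = 140; 44 high, outer side within 92 mm of the middle. Body origin is not on the pad: see point pad_a_face.
- pad_b: The same on the clamp's +x side: see point pad_b_face.
- pad_a_face (a point): Middle of the gripping face of the -x pad, 29 mm above the bench; 57 mm from the clamp's middle (x = -57) at turnbuckle 0, 2.55 mm less per rad.
- pad_b_face (a point): Middle of the gripping face of the +x pad, 29 mm above the bench; at x = +57 at turnbuckle 0, 2.55 mm less per rad.
- objective: a bystander: metal and black microscope objective standing up, 33 across, 48 high (mm); leave it where it is. Origin at its underside.
- post_holder: a bystander: dark steel optical post on a 40 mm foot, 55 high (mm); leave it where it is. Origin at its underside.
- screwdriver: a bystander: screwdriver lying on the bench, about 200 long (mm); leave it where it is. Origin at its underside.
- dropper: a bystander: amber dropper bottle, 36 across, 75 high (mm); leave it where it is. Origin at its underside.
- eyepiece: a bystander: black eyepiece, 42 across, 56 high (mm); leave it where it is. Origin at its underside.
- dish: a bystander: shallow white dish, 60 across, 14 high (mm); leave it where it is. Origin at its underside.
- hexkey: a bystander: L-shaped hex key lying flat, 100 long, 6 thick (mm); leave it where it is. Origin at its underside.
There are look-alikes about, which are no part of the job. There is more than one size of the chamber; the one meant has the size given above.

How it is judged (in metres and radians):
On the way, in this order (a step that is already met when the one before it is completed fails the run):
1. the chamber stands between the jaws against the stop (x of chamber in the frame of seat between -0.015 and 0.015 m and y of chamber in the frame of seat between -0.006 and 0.006 m and angle between the x axis of chamber and the x axis of clamp, either way round below 0.25 rad), for 0.2 s.
2. both pads press on the chamber (contact force between each of pad_a, pad_b and chamber above 4 N), for 0.2 s.
At the end, for the whole second after the job is handed in: The chamber rests flat on the bench between the jaws, against the stop (within 6 mm), midway between the jaws (within 5 mm) and square to them (within 0.06 rad), each pad pressing on it with more than 4 N (all of step 2 and x of chamber in the frame of seat between -0.005 and 0.005 m and y of chamber in the frame of seat between -0.006 and 0.006 m and angle between the x axis of chamber and the x axis of clamp, either way round below 0.06 rad and linear speed of chamber below 0.01 m/s and height (world z) of chamber below 0.004 m and angle between chamber's own z axis and vertical below 0.05 rad); the robot touches nothing.
It fails at once if the chamber is lifted more than 12 mm or tipped by more than 0.2 rad (height (world z) of chamber above 0.012 m or angle between chamber's own z axis and vertical above 0.2 rad).
It fails at once if a bystander is shifted by more than 30 mm (distance of any of objective, post_holder, screwdriver, dropper, eyepiece, dish, hexkey from where it was at the start of the episode above 0.03 m).
It also fails if it takes over 64 s, if anything falls off the work surface, if the arm or the gripper's body presses on something with over 40 N, if the wrist force passes 120 N, or if a joint passes its speed limit or range.

## Working session

There is one attempt and no reset: what is moved stays moved. The work goes in short steps, Python scripts to look and compute and a shell command to move; the robot and the scene stay as the last step left them, time stands still between calls to the robot, and variables do not carry over. Pictures are saved under pics/ and viewed, on a budget of 10 in all, crops included, one or two more only if the job needs it, and the job is handed in when it is done.

```bash
ls; mkdir -p pics; cat > h.py <<'E'
import numpy as np, cv2, sys
from bench import robot
def cap(n):
    c=robot.capture(n); np.savez('/tmp/'+n+'.npz',**{k:np.array(v) for k,v in c.items()}); return c
def world(c):
    K=np.array(c['camera_matrix']);T=np.array(c['cam_to_world']);z=c['range_z']
    v,u=np.mgrid[0:400,0:640]
    P=np.stack([(u-K[0,2])*z/K[0,0],(v-K[1,2])*z/K[1,1],z],-1)
    return P@T[:3,:3].T+T[:3,3]
E
python3 - <<'E'
from h import *
t=cap('top');s=cap('side')
cv2.imwrite('pics/1.png',t['image'])
cv2.imwrite('pics/2.png',s['image'])
print(t['camera_matrix'],np.round(t['cam_to_world'],3),np.round(s['cam_to_world'],3))
W=world(t)
for v in range(20,400,60): print([tuple(np.round(W[v,u]).astype(int)) for u in range(20,640,150)])
print(robot.state())
E
```

```text
pics
[[479.35120092   0.         320.8193836 ]
 [  0.         479.35120092 197.69123207]
 [  0.           0.           1.        ]] [[ 8.000000e-03 -9.960000e-01  8.800000e-02  4.300390e+02]
 [-1.000000e+00 -1.000000e-02 -1.600000e-02  1.146900e+01]
 [ 1.700000e-02 -8.800000e-02 -9.960000e-01  1.437003e+03]
 [ 0.000000e+00  0.000000e+00  0.000000e+00  1.000000e+00]] [[-8.910000e-01 -3.350000e-01  3.080000e-01  1.487210e+02]
 [-4.550000e-01  6.330000e-01 -6.270000e-01  8.172940e+02]
 [ 1.500000e-02 -6.990000e-01 -7.150000e-01  1.005604e+03]
 [ 0.000000e+00  0.000000e+00  0.000000e+00  1.000000e+00]]
[(np.int64(1448), np.int64(1394), np.int64(-753)), (np.int64(1031), np.int64(411), np.int64(157)), (np.int64(1470), np.int64(-13), np.int64(-752)), (np.int64(1072), np.int64(-440), np.int64(100)), (np.int64(1492), np.int64(-1450), np.int64(-750))]
[(np.int64(1159), np.int64(1375), np.int64(-751)), (np.int64(862), np.int64(404), np.int64(157)), (np.int64(903), np.int64(-6), np.int64(53)), (np.int64(893), np.int64(-437), np.int64(100)), (np.int64(1196), np.int64(-1435), np.int64(-748))]
[(np
[... 1174 characters left out ...]
)]
{'clock': 0.1, 'joint_pos': array([-1.47410430e+00,  1.59002996e-01,  1.59812242e+00, -1.55836875e-05,
        1.38620678e+00, -2.10093796e-01]), 'joint_vel': array([ 0.00066912, -0.0013464 , -0.00362851, -0.00066477, -0.00058912,
        0.0021733 ]), 'joint_torque': array([-9.54627940e-04, -3.96992576e+01, -3.32338428e+01, -2.41184298e-04,
        4.24222526e-03, -1.09073045e-05]), 'tool_pos': array([ 173.60381989, -547.89880715,  403.79749699]), 'tcp_rot': array([ 9.88257764e-01,  1.52793440e-01,  4.16443401e-05, -8.68805357e-04]), 'wrist_force': array([ 0.28056889, -0.37008277,  0.13208526]), 'ft_torque': array([-0.05758784,  0.04448537, -0.04503244]), 'finger_gap': 85.65322348240282}
```

View pics/1.png

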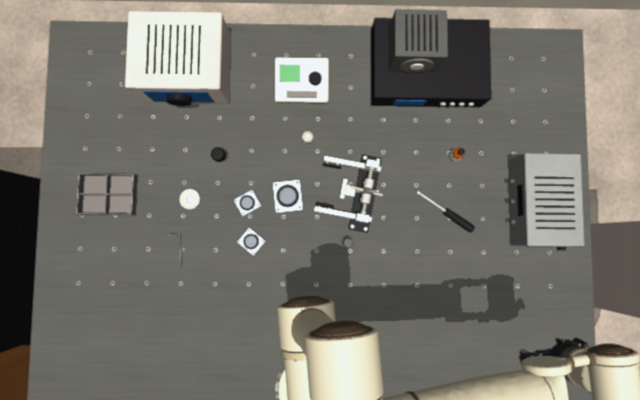

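View pics/2.png

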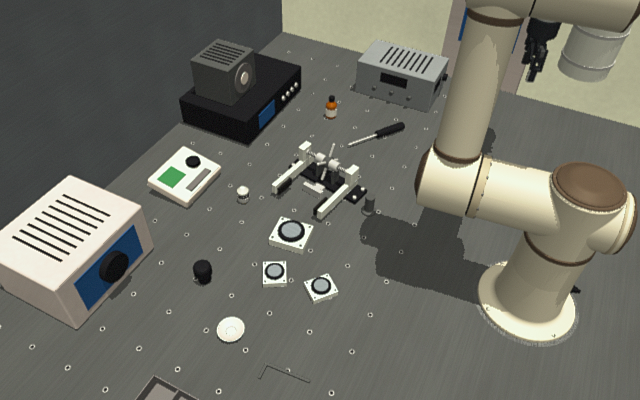

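The top view shows the clamp at (365,193), its mouth facing left (world +y). Three chambers could be the one meant: a large one at (287,196) and smaller ones at (247,203) and (251,241). I'll measure them and enlarge a crop.

```bash
cat >> h.py <<'E'
def ray(c,uv,z,T=None):
    K=np.array(c['camera_matrix']);T=np.array(c['cam_to_world'] if T is None else T)
    uv=np.atleast_2d(uv).astype(float)
    d=np.c_[(uv-K[:2,2])/K[[0,1],[0,1]],np.ones(len(uv))]@T[:3,:3].T
    return T[:3,3]+d*((z-T[2,3])/d[:,2])[:,None]
E
python3 - <<'E'
from h import *
t=dict(np.load('/tmp/top.npz'));im=t['image']
m=((im.min(2)>150)*255).astype(np.uint8)
for c in cv2.findContours(m,cv2.RETR_EXTERNAL,cv2.CHAIN_APPROX_NONE)[0]:
    if cv2.contourArea(c)<60: continue
    r=cv2.minAreaRect(c); 
    if not(170<r[0][0]<400 and 120<r[0][1]<260):continue
    b=cv2.boxPoints(r); w=ray(t,b,24)[:,:2]; print(np.round(r[0]),np.round(w.mean(0)),np.round(np.linalg.norm(w[0]-w[1])),np.round(np.linalg.norm(w[1]-w[2])),np.round(np.arctan2(*(w[1]-w[0])[::-1]),2))
for p in [(365,193),(375,157),(359,230),(325,160),(317,208),(344,189)]: print(p,np.round(ray(t,p,70)))
cv2.imwrite('pics/3.png',cv2.resize(im[130:260,210:400],None,fx=4,fy=4,interpolation=cv2.INTER_CUBIC))
E
```

```text
[251. 241.] [425. 193.] 58.0 64.0 -0.68
[342. 210.] [520. -75.] 167.0 84.0 -1.47
[247. 202.] [539. 206.] 64.0 58.0 -1.05
[189. 199.] [549. 377.] 59.0 58.0 -0.43
[287. 196.] [560.  88.] 82.0 92.0 -1.45
[351. 190.] [ 580. -102.] 59.0 63.0 -0.16
[351. 172.] [ 634. -102.] 86.0 170.0 -0.05
[307. 136.] [740.  32.] 30.0 30.0 -0.77
(365, 193) [[ 566. -137.   70.]]
(375, 157) [[ 671. -166.   70.]]
(359, 230) [[ 460. -120.   70.]]
(325, 160) [[661. -22.  70.]]
(317, 208) [[522.   0.  70.]]
(344, 189) [[577. -77.  70.]]
```

View pics/3.png

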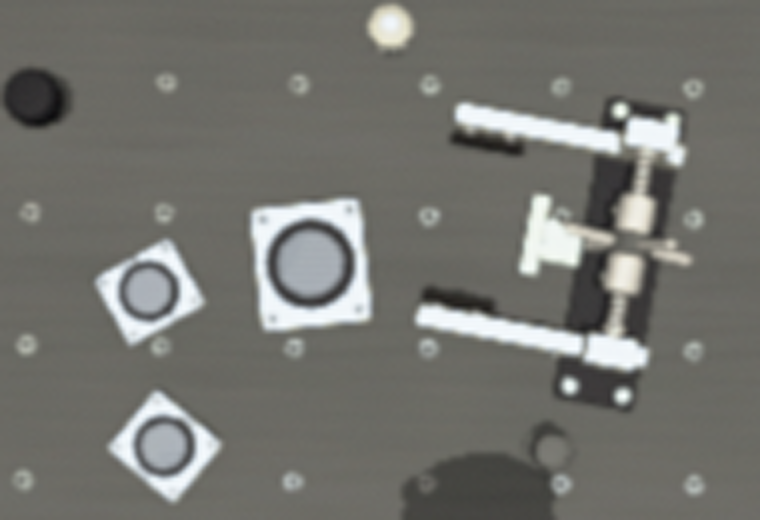

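The crop shows the chamber meant at (311,265), about 92 x 82 mm. The other two, at (148,293) and (165,446), measure about 60 mm and are look-alikes. The clamp's hub is at (630,240), with its mouth to the left. Next I'll move the wrist camera over it.

```bash
python3 -m jog '24 33 5 0 80;24 33 5 0 80;24 33 5 0 80;24 33 5 0 80;24 33 5 0 80;24 33 5 0 80;24 33 5 0 80;24 33 5 0 80'; python3 -m jog '24 33 5 0 80;24 33 5 0 80;24 33 5 0 80;24 33 5 0 80;24 33 5 0 80;24 33 5 0 80;24 33 5 0 80;0 0 0 0 80'
python3 - <<'E'
from h import *
s=robot.state();w=cap('wrist');np.savez('/tmp/ws.npz',p=s['tool_pos'],q=s['tcp_rot'])
print(s['clock'],s['tool_pos'],s['tcp_rot'],np.round(w['hand_eye'],3),w['camera_matrix'])
cv2.imwrite('pics/4.png',w['image'])
E
```

```text
clock: 0.77
tool_pos: [362.7, -280.0, 438.0]
tcp_rot: [0.989, 0.146, -0.001, -0.005]
wrist_force: [0.6, 0.2, -0.0]
finger_gap: 79.8
clock: 1.43
tool_pos: [531.4, -37.6, 471.9]
tcp_rot: [0.989, 0.149, -0.001, -0.007]
wrist_force: [0.1, -0.1, 0.3]
finger_gap: 80.2
1.4333 [531.38198243 -37.55353684 471.9331431 ] [ 9.88854735e-01  1.48724308e-01 -9.28510066e-04 -6.82133890e-03] [[-0.0000e+00 -9.5000e-01 -3.1300e-01  8.0343e+01]
 [ 1.0000e+00 -1.0000e-03  0.0000e+00 -5.3000e-01]
 [-0.0000e+00 -3.1300e-01  9.5000e-01  3.0931e+01]
 [ 0.0000e+00  0.0000e+00  0.0000e+00  1.0000e+00]] [[342.60649034   0.         318.67578945]
 [  0.         342.60649034 197.78673637]
 [  0.           0.           1.        ]]
```

View pics/4.png

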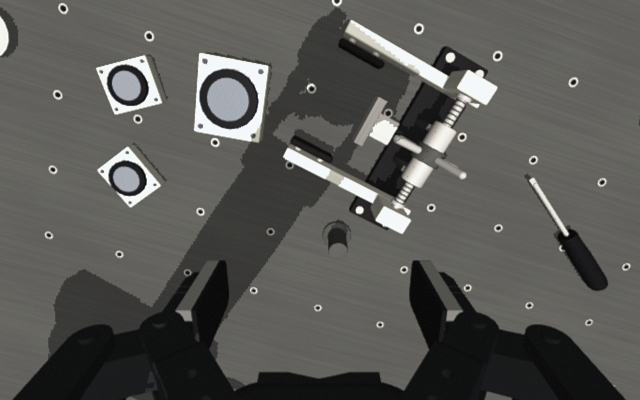

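The wrist view shows the chamber centred at (230,98). The jaw bars run from (348,25) to (450,88) and from (287,152) to (385,205). The stop is at (370,122), the hub at (428,158), the spokes at (407,145) and (450,168), and the post at (338,237).

```bash
cat >> h.py <<'E'
from scipy.spatial.transform import Rotation as R
def wristT(c,p,q):
    T=np.eye(4);T[:3,:3]=R.from_quat(q).as_matrix();T[:3,3]=p
    return T@np.array(c['hand_eye'])
def loadw():
    c=dict(np.load('/tmp/wrist.npz'));s=np.load('/tmp/ws.npz');c['cam_to_world']=wristT(c,s['p'],s['q']);return c
def blobs(c,lo,hi,z,box,amin=40,bright=0):
    W=world(c);m=(W[...,2]>lo)&(W[...,2]<hi)&(W[...,0]>box[0])&(W[...,0]<box[1])&(W[...,1]>box[2])&(W[...,1]<box[3])&(c['range_z']>0)&(c['image'].max(2)>=bright)
    for k in cv2.findContours(m.astype(np.uint8)*255,cv2.RETR_EXTERNAL,cv2.CHAIN_APPROX_NONE)[0]:
        if cv2.contourArea(k)<amin: continue
        w=ray(c,k[:,0],z)[:,:2].astype(np.float32); r=cv2.minAreaRect(w); b=cv2.boxPoints(r)
        e=b[1]-b[0],b[2]-b[1]; e=max(e,key=np.linalg.norm); a=(np.arctan2(e[1],e[0])+np.pi/2)%np.pi-np.pi/2
        print(' z%g'%z,'px',np.round(k[:,0].mean(0)),'ctr',np.round(r[0],1),'size',np.round(r[1],1),'long-axis ang',round(a,3),'zmed',np.round(np.median(W[...,2][cv2.drawContours(np.zeros((400,640),np.uint8),[k],-1,1,-1)>0]),1))
E
python3 - <<'E'
from h import *
bx=(430,720,-220,30)
for c in (loadw(),dict(np.load('/tmp/top.npz')),dict(np.load('/tmp/side.npz'))):
    print('--');
    blobs(c,37,51,44,bx,100,170); blobs(c,82,94,88,bx,20,150); blobs(c,20,30,25,(520,640,-120,-40),20,100)
    blobs(c,15,40,24,(490,640,30,150),100,160); blobs(c,98,135,115,bx,10)
E
```

```text
--
 z44 px [330. 175.] ctr [512.6 -51.9] size [121.6  13.6] long-axis ang 1.39 zmed 43.7
 z44 px [397.  53.] ctr [660.9 -79.3] size [121.4  13.7] long-axis ang 1.39 zmed 43.8
 z88 px [393. 219.] ctr [ 495.9 -128. ] size [35.3 19.5] long-axis ang 1.39 zmed 87.7
 z88 px [420. 174.] ctr [ 552.3 -136.7] size [10.8 24.7] long-axis ang -0.162 zmed 82.5
 z88 px [410. 145.] ctr [ 577.7 -116.5] size [21.8  6.7] long-axis ang 1.42 zmed 88.4
 z88 px [442. 138.] ctr [ 594.2 -144.4] size [11.2 25.3] long-axis ang -0.16 zmed 82.6
 z88 px [476.  87.] ctr [ 649.8 -156.1] size [35.2 19.8] long-axis ang 1.396 zmed 87.8
 z25 px [370. 121.] ctr [584.7 -77.6] size [11.7 59.6] long-axis ang -0.182 zmed 24.8
 z24 px [229.  97.] ctr [560.8  87.5] size [89.3 79.6] long-axis ang 0.119 zmed 30.5
 z115 px [454. 170.] ctr [ 570.2 -157.8] size [25.   7.7] long-axis ang 1.351 zmed 110.8
--
 z44 px [335. 212.] ctr [512.4 -51.2] size [121.6  13.9] long-axis ang 1.391 zmed 43.3
 z44 px [344. 162.] ctr [660.7 -78.2] size [121.6  15.1] long-axis ang 1.39 zmed 42.7
 z88 px [362. 217.] ctr [ 495.7 -127.4] size [35.6 19.5
[... 284 characters left out ...]
 27.5
--
 z44 px [333. 198.] ctr [509.7 -49.5] size [122.8  13.7] long-axis ang 1.381 zmed 43.5
 z44 px [288. 173.] ctr [658.1 -77.9] size [126.1  14. ] long-axis ang 1.389 zmed 43.5
 z88 px [352. 169.] ctr [ 492.8 -124.8] size [35.4 19. ] long-axis ang 1.41 zmed 87.4
 z88 px [305. 146.] ctr [ 646.7 -152.3] size [35.4 21.1] long-axis ang 1.404 zmed 86.9
 z25 px [313. 188.] ctr [580.9 -73.1] size [14.3 63.3] long-axis ang -0.181 zmed 24.4
 z24 px [291. 230.] ctr [562.5  83.2] size [43.9 43.3] long-axis ang 0.905 zmed 32.1
 z24 px [290. 234.] ctr [558.   91.2] size [89.7 79.9] long-axis ang 0.12 zmed 23.8
 z115 px [332. 147.] ctr [ 564.  -152.7] size [ 7.7 34.1] long-axis ang -1.337 zmed 109.7
```

```bash
python3 -m jog '4 16 0 .116 76;4 16 0 .116 76;4 16 0 .116 76;4 16 0 .116 76;4 16 -10 .116 76;4 16 -10 .116 76;4 16 -10 .116 76;2 13 -20 .116 76' >/dev/null; python3 -m jog '0 0 -30 .116 76;0 0 -30 .116 76;0 0 -30 .116 76;0 0 -30 .116 76;0 0 -30 0 76;0 0 0 0 76;0 0 0 0 76'
cat > st.py <<'E'
from h import *
O=np.array([572.8,-142.2]);a=-.181
ex=np.array([np.cos(a),np.sin(a)]);ey=np.array([-ex[1],ex[0]])
def cl(p): d=np.asarray(p)[:2]-O; return np.round([d@ex,d@ey],1)
if __name__=='__main__':
    s=robot.state();r=R.from_quat(s['tcp_rot']).as_matrix();yd=r[:2,1]
    print(round(s['clock'],2),'tcp',np.round(s['tool_pos'],1),'clamp',cl(s['tool_pos']),'open-dir',round(np.arctan2(yd[1],yd[0])%np.pi,3),'tilt',np.round(r[:2,2],3),'F',np.round(s['wrist_force'],1),'gap',round(s['finger_gap'],1),'j6',round(s['joint_pos'][5],2))
E
python3 st.py
```

```text
clock: 2.73
tool_pos: [555.2, 77.9, 259.0]
tcp_rot: [0.642, 0.767, -0.009, -0.004]
wrist_force: [0.9, 0.1, 2.0]
finger_gap: 76.0
2.73 tcp [555.2  77.9 259. ] clamp [-57.  213.4] open-dir 0.176 tilt [-0.017 -0.008] F [0.9 0.1 2. ] gap 76.0 j6 -0.25
```

```bash
python3 -m jog '8.5 11.5 -15 -.057 76;0 0 -15 0 76;0 0 -10 0 76;0 0 -5 0 76;0 0 0 0 76;0 0 0 0 76';python3 st.py
```

```text
clock: 3.23
tool_pos: [567.4, 86.4, 222.0]
tcp_rot: [0.667, 0.745, -0.005, 0.001]
wrist_force: [-0.3, -0.1, 0.3]
finger_gap: 76.1
3.23 tcp [567.4  86.4 222. ] clamp [-46.4 223.9] open-dir 0.111 tilt [-0.006 -0.009] F [-0.3 -0.1  0.3] gap 76.1 j6 -0.16
```

```bash
python3 -m jog '-5.5 3 -4 0 76;0 0 -4 0 76;0 0 -3 0 76;0 0 0 0 76;0 0 0 0 76';python3 st.py; python3 -m jog '0 0 -3 0 76;0 0 0 0 76';python3 st.py;
```

```text
clock: 3.65
tool_pos: [562.5, 89.3, 213.6]
tcp_rot: [0.667, 0.745, -0.004, 0.003]
wrist_force: [-0.2, -0.2, -0.2]
finger_gap: 75.9
3.65 tcp [562.5  89.3 213.6] clamp [-51.8 225.9] open-dir 0.111 tilt [ 0.    -0.009] F [-0.2 -0.2 -0.2] gap 75.9 j6 -0.16
clock: 3.82
tool_pos: [562.5, 89.3, 210.5]
tcp_rot: [0.667, 0.745, -0.003, 0.003]
wrist_force: [0.4, 1.4, 0.8]
finger_gap: 76.0
3.82 tcp [562.5  89.3 210.5] clamp [-51.8 225.9] open-dir 0.111 tilt [ 0.    -0.009] F [0.4 1.4 0.8] gap 76.0 j6 -0.16
```

```bash
for k in 1; do python3 -m jog '0 0 -3 0 76;0 0 -3 0 76;0 0 0 0 76'; python3 -m jog '0 0 -2.5 0 76;0 0 0 0 76';python3 -m jog '0 0 -2.5 0 76;0 0 0 0 76';python3 -m jog '0 0 -2.5 0 76;0 0 0 0 76'; done | grep -v rot
```

```text
clock: 4.07
tool_pos: [562.7, 89.3, 204.0]
wrist_force: [-0.8, 0.2, 0.1]
finger_gap: 76.0
clock: 4.23
tool_pos: [562.6, 89.3, 200.9]
wrist_force: [0.1, -0.5, -0.4]
finger_gap: 75.8
clock: 4.4
tool_pos: [562.6, 89.3, 198.0]
wrist_force: [-0.6, 0.9, -0.6]
finger_gap: 76.2
clock: 4.57
tool_pos: [562.6, 89.3, 195.3]
wrist_force: [-0.9, -0.9, -0.8]
finger_gap: 76.1
```

```bash
for k in 1 ; do python3 -m jog '0 0 -2.5 0 76;0 0 0 0 76';python3 -m jog '0 0 -2.5 0 76;0 0 0 0 76';  python3 -m jog '0 0 0 0 62;0 0 0 0 62;0 0 0 0 62;0 0 0 0 62'; done | grep -v rot; python3 st.py
```

```text
clock: 4.73
tool_pos: [562.6, 89.3, 192.6]
wrist_force: [0.3, -0.8, 0.9]
finger_gap: 75.7
clock: 4.9
tool_pos: [562.6, 89.3, 189.8]
wrist_force: [0.6, 0.2, -0.7]
finger_gap: 75.9
clock: 5.23
tool_pos: [562.3, 89.2, 191.3]
wrist_force: [-1.1, 0.5, 0.7]
finger_gap: 65.2
5.23 tcp [562.3  89.2 191.3] clamp [-52.  225.8] open-dir 0.111 tilt [-0.003 -0.01 ] F [-1.1  0.5  0.7] gap 65.2 j6 -0.16
```

```bash
python3 -m jog '0 0 0 0 62;0 0 0 0 62;0 0 0 0 62;0 0 0 0 62'|grep -v rot; python3 - <<'E'
from h import *
c=cap('side'); cv2.imwrite('pics/5.png',cv2.resize(c['image'][120:300,210:400],None,fx=4,fy=3.3))
E
```

```text
clock: 5.57
tool_pos: [562.3, 89.2, 191.3]
wrist_force: [-1.1, -0.6, 1.4]
finger_gap: 65.5
```

View pics/5.png

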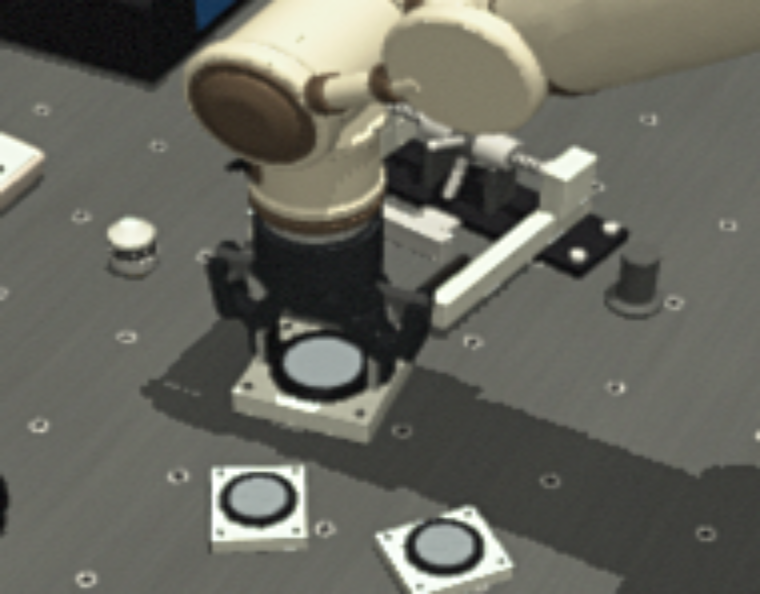

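The side view shows the fingers on the black disc (330,365), and the fingers stopped at 65 mm. The chamber is flat. I'll slide and turn it gently.

```bash
python3 -m jog '3.6 -4.4 0 -.025 62;3.6 -4.4 0 -.025 62;3.6 -4.4 0 -.025 62;3.6 -4.4 0 -.025 62;0 0 0 0 62'|grep -v rot; python3 st.py
```

```text
clock: 6.03
tool_pos: [575.6, 75.0, 191.6]
wrist_force: [0.7, -2.5, -2.3]
finger_gap: 65.2
6.03 tcp [575.6  75.  191.6] clamp [-36.3 214.2] open-dir 0.007 tilt [-0.01  -0.001] F [ 0.7 -2.5 -2.3] gap 65.2 j6 -0.08
```

```bash
python3 -m jog '4 -6 0 -.024 62;4 -6 0 -.024 62;4 -6 0 -.024 62;4 -6 0 -.024 62;4 -6 0 -.024 62;4 -6 0 -.024 62;4 -6 0 -.024 62;0 0 0 0 62'|grep -v rot; python3 st.py
python3 - <<'E'
from st import *
from h import *
c=cap('top')
blobs(c,15,40,24,(490,680,-20,150),100,160); cv2.imwrite('pics/6.png',cv2.resize(c['image'][130:260,240:400],None,fx=4,fy=4))
E
```

```text
clock: 6.7
tool_pos: [602.6, 37.6, 192.0]
wrist_force: [0.6, -5.3, -1.1]
finger_gap: 64.7
6.7 tcp [602.6  37.6 192. ] clamp [ -3.  182.2] open-dir 2.975 tilt [-0.017  0.014] F [ 0.6 -5.3 -1.1] gap 64.7 j6 0.02
```

View pics/6.png

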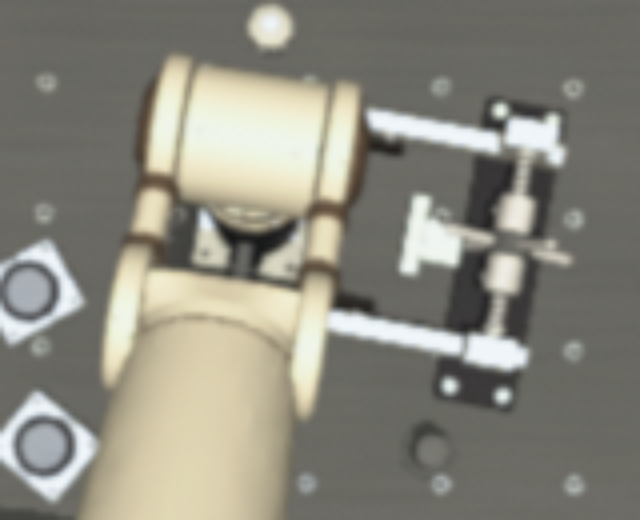

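```bash
python3 -m jog '3 0 0 -.007 62;3 -1 0 -.007 62;0 0 0 0 62;0 0 0 0 62'|grep -v rot; python3 st.py
python3 - <<'E'
from st import *
from h import *
s=robot.state();np.savez('/tmp/ws.npz',p=s['tool_pos'],q=s['tcp_rot']);c=cap('wrist');c=loadw()
blobs(c,37,51,44,(430,720,-220,30),100,150);blobs(c,15,40,24,(490,680,-20,150),100,140); cv2.imwrite('pics/7.png',c['image'])
E
```

```text
clock: 7.08
tool_pos: [606.8, 37.5, 192.3]
wrist_force: [-0.4, -0.7, -0.1]
finger_gap: 65.1
7.08 tcp [606.8  37.5 192.3] clamp [  1.1 182.9] open-dir 2.964 tilt [-0.025  0.014] F [-0.4 -0.7 -0.1] gap 65.1 j6 0.03
 z44 px [163. 393.] ctr [523.9   3.6] size [ 9.7 11.7] long-axis ang -0.148 zmed 43.7
 z24 px [380. 332.] ctr [624.    8.6] size [22.  29.5] long-axis ang -0.155 zmed 24.1
 z24 px [257. 332.] ctr [570.2  16.8] size [22.9 31.2] long-axis ang -0.155 zmed 25.6
 z24 px [318. 280.] ctr [601.1  34.6] size [51.3 51. ] long-axis ang 0.132 zmed 33.6
 z24 px [319. 213.] ctr [605.6  61.8] size [37.2 89.4] long-axis ang -0.163 zmed 24.9
```

View pics/7.png

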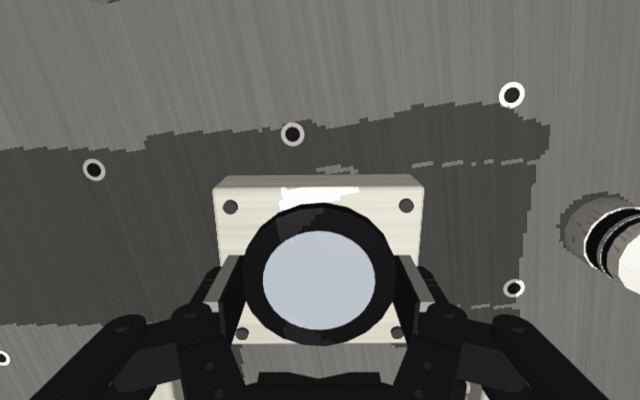

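The picture shows the chamber flat in the grip, its rear edge at row 180 and the disc at (320,278). Its measured yaw is -0.16 and its clamp x is -4. I'll correct that and enter the mouth.

```bash
python3 -m jog '4 -1 0 -.01 62;0 0 0 -.01 62;-1 -5 0 0 62;-1 -5 0 0 62;-1 -5 0 0 62;-1 -5 0 0 62;0 0 0 0 62;0 0 0 0 62'|grep -v rot; python3 st.py
```

```text
clock: 7.8
tool_pos: [605.6, 17.3, 192.5]
wrist_force: [0.3, 3.6, 0.4]
finger_gap: 65.4
7.8 tcp [605.6  17.3 192.5] clamp [  3.6 162.8] open-dir 2.945 tilt [-0.026  0.02 ] F [0.3 3.6 0.4] gap 65.4 j6 0.01
```

```bash
python3 -m jog '0 -5 0 0 62;0 -5 0 0 62;-1 -5 0 0 62;-1 -5 0 0 62;-1 -5 0 0 62;-1 -5 0 0 62;0 0 0 0 62;0 0 0 0 62'|grep -v rot; python3 st.py
```

```text
clock: 8.47
tool_pos: [601.0, -15.0, 192.6]
wrist_force: [0.2, 4.6, 0.6]
finger_gap: 64.9
8.47 tcp [601.  -15.  192.6] clamp [  4.8 130.2] open-dir 2.945 tilt [-0.026  0.022] F [0.2 4.6 0.6] gap 64.9 j6 -0.04
```

```bash
python3 -m jog '-.7 -4 0 0 62;-.7 -4 0 0 62;-.7 -4 0 0 62;-.6 -3 0 0 62;0 0 0 0 62'|grep -v rot; python3 st.py; for i in 1; do python3 -m jog '-.4 -2 0 0 62;0 0 0 0 62';python3 -m jog '-.4 -2 0 0 62;0 0 0 0 62'; done | grep -v rot; python3 st.py
```

```text
clock: 8.88
tool_pos: [598.0, -30.5, 192.5]
wrist_force: [-0.1, 3.4, 0.0]
finger_gap: 65.3
8.88 tcp [598.  -30.5 192.5] clamp [  4.7 114.4] open-dir 2.945 tilt [-0.026  0.023] F [-0.1  3.4  0. ] gap 65.3 j6 -0.07
clock: 9.05
tool_pos: [597.5, -32.8, 192.5]
wrist_force: [-0.1, 2.1, -0.6]
finger_gap: 65.0
clock: 9.22
tool_pos: [597.1, -34.9, 192.5]
wrist_force: [0.1, 1.0, -0.5]
finger_gap: 65.4
9.22 tcp [597.1 -34.9 192.5] clamp [  4.6 110. ] open-dir 2.945 tilt [-0.026  0.023] F [ 0.1  1.  -0.5] gap 65.4 j6 -0.08
```

```bash
for i in 1; do python3 -m jog '-.3 -1.5 0 0 62;0 0 0 0 62';python3 -m jog '-.3 -1.5 0 0 62;0 0 0 0 62';python3 -m jog '-.3 -1.5 0 0 62;0 0 0 0 62'; done | grep -v rot; python3 st.py
```

```text
clock: 9.38
tool_pos: [596.8, -36.4, 192.5]
wrist_force: [0.4, 1.6, -0.1]
finger_gap: 64.9
clock: 9.55
tool_pos: [596.6, -37.1, 192.5]
wrist_force: [-0.1, 1.0, -0.2]
finger_gap: 65.3
clock: 9.72
tool_pos: [596.5, -37.5, 192.5]
wrist_force: [0.7, 0.7, -1.3]
finger_gap: 65.2
9.72 tcp [596.5 -37.5 192.5] clamp [  4.5 107.3] open-dir 2.945 tilt [-0.025  0.028] F [ 0.7  0.7 -1.3] gap 65.2 j6 -0.08
```

```bash
python3 -m jog '0 0 0 0 74;0 0 0 0 74;0 0 0 0 74;0 0 0 0 74'|grep -v rot; python3 st.py; python3 -m jog '0 0 10 0 74;0 0 20 0 74;0 0 30 0 74;0 10 40 0 74;0 10 40 0 74;0 10 40 0 74;0 0 40 0 74;0 0 0 0 74' |grep -v rot
cat > look.py <<'E'
from st import *
s=robot.state();np.savez('/tmp/ws.npz',p=s['tool_pos'],q=s['tcp_rot']);cap('wrist');c=loadw()
print(round(s['clock'],2));W=world(c);im=c['image']
blobs(c,37,51,44,(430,720,-220,30),100,150);blobs(c,19,29,24,(530,660,-66,60),100,130);blobs(c,19,29,25,(530,660,-110,-62),50,90);
import sys;cv2.imwrite(sys.argv[1],im)
E
python3 look.py pics/8.png
```

```text
clock: 10.05
tool_pos: [595.8, -39.3, 191.9]
wrist_force: [-0.4, 0.0, 0.0]
finger_gap: 73.9
10.05 tcp [595.8 -39.3 191.9] clamp [  4.1 105.4] open-dir 2.945 tilt [-0.028  0.025] F [-0.4  0.   0. ] gap 73.9 j6 -0.08
clock: 10.72
tool_pos: [590.4, -9.4, 422.2]
wrist_force: [0.3, 0.3, 1.7]
finger_gap: 73.9
10.72
 z44 px [270. 221.] ctr [512.3 -52.1] size [122.3  14.2] long-axis ang 1.392 zmed 43.8
 z44 px [409. 221.] ctr [660.  -81.3] size [127.4  13.7] long-axis ang 1.39 zmed 43.7
 z24 px [337. 182.] ctr [591.7 -30.7] size [78.5 89.1] long-axis ang -0.185 zmed 23.8
 z25 px [343. 221.] ctr [588.6 -74.5] size [84.3 26.7] long-axis ang 0.001 zmed 24.3
```

View pics/8.png

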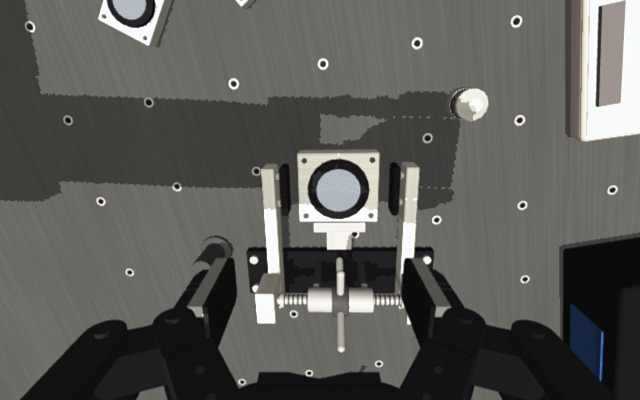

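Picture 8 shows the chamber squarely between the jaws against the stop, centred at (338,188). It measures clamp x -1.5, y 113 and yaw -0.185, against -0.181 for the clamp. Next I need the spoke angles.

```bash
cat > spoke.py <<'E'
from st import *
def spokes(c):
    W=world(c);d=W[...,:2]-O;x=d@ex;y=d@ey;z=W[...,2]-70
    r=np.hypot(y,z);m=(abs(x)<7)&(r>22)&(r<60)&(z>-25)&(c['range_z']>0)&(abs(y)<58)
    th=np.degrees(np.arctan2(-y[m],z[m]))
    h,b=np.histogram(th,np.arange(-100,101,10)); print({int(k):int(v) for k,v in zip(b,h) if v>2})
    best=max(np.arange(0,90,1),key=lambda t:np.sum(np.abs((th-t+45)%90-45)<5)); print('t mod 90 deg ~',best)
    v=[]
    for sgn in (-1,1):
        mm=(z>35-70)&(z<-26)&(abs(y-112)<20)&(sgn*x>40)&(sgn*x<75); 
if __name__=='__main__':
    spokes(loadw()); spokes(dict(np.load('/tmp/top.npz'))); spokes(cap('side'))
E
python3 spoke.py
sed -i "s/    print(round(s\['clock'\],2),'tcp'/    print('TIP',cl(s['tool_pos']+173*r[:,2]),round(s['tool_pos'][2]-173,1));&/" st.py; python3 st.py
```

```text
{-70: 45, -60: 128, 10: 14, 20: 251}
t mod 90 deg ~ 25
{-70: 14, -60: 13, 10: 3, 20: 14}
t mod 90 deg ~ 25
{-70: 15, -60: 7, 10: 5, 20: 26}
t mod 90 deg ~ 28
TIP [-16.  136.7] 241.9
10.82 tcp [589.4  -9.4 414.9] clamp [ -7.5 133.6] open-dir 2.941 tilt [-0.045  0.027] F [-0.4  0.3 -1.3] gap 73.9 j6 -0.03
```

```bash
python3 -m jog '-1.5 -24 0 0 0;-1.5 -24 0 0 0;-1.5 -24 0 0 0;-1.5 -24 0 0 0;-1.5 -24 0 0 0;0 0 -20 0 0;0 0 -20 0 0;0 0 0 0 0'>/dev/null; python3 st.py
```

```text
TIP [-9.1 10.7] 189.0
11.48 tcp [ 576.9 -135.7  362. ] clamp [2.8 7.2] open-dir 2.94 tilt [-0.064  0.033] F [-0.2  0.5 -1.1] gap 0.0 j6 -0.23
```

```bash
python3 -m jog '8 -4 -20 0 0;0 0 -20 0 0;0 0 -15 0 0;0 0 0 0 0;0 0 0 0 0'>/dev/null; python3 st.py
```

```text
TIP [-4.4  8.3] 128.3
11.9 tcp [ 582.9 -139.6  301.3] clamp [9.5 4.4] open-dir 2.939 tilt [-0.075  0.037] F [-1.1 -0.6  0. ] gap -0.3 j6 -0.23
```

```bash
python3 -m jog '4 -1 -12 0 0;0 0 -12 0 0;0 0 -10 0 0;0 0 0 0 0;0 0 0 0 0'|grep force; python3 st.py; python3 -m jog '-1 -6 0 0 0;-1 -6 0 0 0;-1 -6 0 0 0;-1 -6 0 0 0;-1 -6 0 0 0;-1 -6 0 0 0;-1 -6 0 0 0;0 0 0 0 0'|grep force; python3 st.py
```

```text
wrist_force: [0.2, 0.4, -0.1]
TIP [1.2 8.2] 93.7
12.32 tcp [ 588.  -140.5  266.7] clamp [14.6  4.4] open-dir 2.939 tilt [-0.072  0.036] F [ 0.2  0.4 -0.1] gap 0.0 j6 -0.23
wrist_force: [0.1, 0.8, 1.2]
TIP [  4.5 -33.9] 97.9
12.98 tcp [ 582.2 -183.8  270.9] clamp [ 16.7 -39.3] open-dir 2.94 tilt [-0.064  0.043] F [0.1 0.8 1.2] gap 0.1 j6 -0.3
```

```bash
python3 -m jog '0 0 25 0 0;0 0 25 0 0;3 18 0 0 0;3 18 0 0 0;3 18 0 0 0;3 18 0 0 0;3 18 0 0 0;0 0 0 0 0'|grep force; python3 st.py; python3 - <<'E'
from spoke import *
s=robot.state();np.savez('/tmp/ws.npz',p=s['tool_pos'],q=s['tcp_rot']);cap('wrist');spokes(loadw());spokes(cap('side'));spokes(cap('top'))
E
```

```text
wrist_force: [0.7, -0.5, 0.0]
TIP [ 2.5 50.6] 150.6
13.65 tcp [595.7 -98.2 323.6] clamp [14.6 47.4] open-dir 2.932 tilt [-0.065  0.031] F [ 0.7 -0.5  0. ] gap -0.1 j6 -0.16
{50: 66}
t mod 90 deg ~ 64
{-40: 14, -30: 5, 40: 4, 50: 25, 60: 3}
t mod 90 deg ~ 59
{-30: 7, 50: 7}
t mod 90 deg ~ 62
```

```bash
python3 -m jog '-1 0 -20 0 0;-1 0 -20 0 0;0 0 -18 0 0;0 0 0 0 0;0 0 0 0 0'|grep force; python3 st.py; python3 -m jog '-1 -6 0 0 0;-1 -6 0 0 0;-1 -6 0 0 0;-1 -6 0 0 0;-1 -6 0 0 0;-1 -6 0 0 0;-1 -6 0 0 0;-1 -6 0 0 0'|grep force; python3 st.py
```

```text
wrist_force: [-0.5, -0.9, 0.6]
TIP [ 2.5 40.3] 92.4
14.22 tcp [ 593.2 -107.4  265.4] clamp [13.8 38. ] open-dir 2.924 tilt [-0.062  0.025] F [-0.5 -0.9  0.6] gap -0.1 j6 -0.16
wrist_force: [1.3, 4.5, 1.5]
TIP [ 5.1 -9.1] 97.4
14.88 tcp [ 585.8 -157.8  270.4] clamp [ 15.6 -13. ] open-dir 2.923 tilt [-0.055  0.033] F [1.3 4.5 1.5] gap -0.2 j6 -0.25
```

```bash
python3 -m jog '-1.4 -6 -1.5 0 0;-1.4 -6 -1.5 0 0;-1.4 -6 -1.5 0 0;-1.4 -6 -1.5 0 0;-1.4 -6 -1 0 0;0 0 0 0 0'|grep force; python3 st.py;  python3 -m jog '0 0 25 0 0;0 0 25 0 0;3 18 0 0 0;3 18 0 0 0;3 18 0 0 0;3 18 0 0 0;3 20 0 0 0;0 0 0 0 0'|grep force; python3 st.py; python3 - <<'E'
from spoke import *
s=robot.state();np.savez('/tmp/ws.npz',p=s['tool_pos'],q=s['tcp_rot']);cap('wrist');spokes(loadw());spokes(cap('side'));spokes(cap('top'))
E
```

```text
wrist_force: [0.1, 0.6, 0.5]
TIP [  6.5 -46.6] 93.3
15.38 tcp [ 579.1 -194.   266.3] clamp [ 15.5 -49.8] open-dir 2.921 tilt [-0.048  0.028] F [0.1 0.6 0.5] gap 0.2 j6 -0.3
wrist_force: [0.4, 0.1, -0.2]
TIP [ 1.9 41.3] 143.0
16.05 tcp [ 591.6 -105.3  316. ] clamp [11.8 39.7] open-dir 2.914 tilt [-0.055  0.02 ] F [ 0.4  0.1 -0.2] gap 0.1 j6 -0.15
{60: 12}
t mod 90 deg ~ 72
{-40: 7, -30: 17, 50: 7, 60: 20}
t mod 90 deg ~ 68
{50: 3, 60: 11}
t mod 90 deg ~ 70
```

```bash
python3 -m jog '-1 3 -20 0 0;-1 1 -20 0 0;0 0 -11 0 0;0 0 0 0 0;0 0 0 0 0'|grep force; python3 st.py; python3 -m jog '-1.4 -6 -1 0 0;-1.4 -6 -1 0 0;-1.4 -6 -1 0 0;-1.4 -6 -1 0 0;-1.4 -6 -1 0 0;-1.4 -6 -1 0 0;-1.4 -6 -1 0 0;-1.4 -6 -1 0 0'|grep force; python3 st.py
```

```text
wrist_force: [0.3, 0.3, 0.9]
TIP [ 0.8 35.6] 91.4
16.62 tcp [ 589.2 -109.8  264.4] clamp [10.3 34.9] open-dir 2.907 tilt [-0.053  0.014] F [0.3 0.3 0.9] gap -0.2 j6 -0.15
wrist_force: [1.4, 5.2, 1.8]
TIP [  2.1 -12.3] 89.3
17.28 tcp [ 579.8 -159.   262.3] clamp [  9.9 -15.2] open-dir 2.905 tilt [-0.041  0.025] F [1.4 5.2 1.8] gap 0.1 j6 -0.23
```

```bash
python3 -m jog '-1.4 -6 -1 0 0;-1.4 -6 -1 0 0;-1.4 -6 -1 0 0;-1.4 -6 -1 0 0;-1.4 -6 -1 0 0;-1 -5 0 0 0;0 0 0 0 0'|grep force; python3 st.py;  python3 -m jog '0 0 25 0 0;0 0 25 0 0;3 18 0 0 0;3 18 0 0 0;3 18 0 0 0;3 18 0 0 0;3 20 0 0 0;0 0 0 0 0'|grep force; python3 st.py; python3 - <<'E'
from spoke import *
spokes(cap('side'));spokes(cap('top'))
E
```

```text
wrist_force: [-0.4, 1.5, 1.2]
TIP [  3.  -55.4] 87.8
17.87 tcp [ 571.7 -200.8  260.8] clamp [  9.5 -57.8] open-dir 2.903 tilt [-0.035  0.021] F [-0.4  1.5  1.2] gap 0.2 j6 -0.3
wrist_force: [0.1, 1.2, 0.4]
TIP [-2.4 35. ] 136.0
18.53 tcp [ 584.1 -110.2  309. ] clamp [ 5.3 33.5] open-dir 2.897 tilt [-0.043  0.017] F [0.1 1.2 0.4] gap 0.0 j6 -0.14
{-100: 4, -40: 3, -30: 15, -20: 8, 60: 19, 70: 9}
t mod 90 deg ~ 71
{60: 10, 70: 9}
t mod 90 deg ~ 73
```

```bash
python3 -m jog '0 3 -20 0 0;0 3 -15 0 0;0 0 -8 0 0;0 0 0 0 0;0 0 0 0 0'|grep force; python3 st.py; python3 -m jog '-1.2 -6 -1 0 0;-1.2 -6 -1 0 0;-1.2 -6 -1 0 0;-1.2 -6 -1 0 0;-1.2 -6 -1 0 0;-1.2 -6 -1 0 0;-1.2 -6 -1 0 0;0 0 0 0 0'|grep force; python3 st.py
```

```text
wrist_force: [-0.7, 0.3, 1.0]
TIP [-2.4 32.7] 91.9
19.05 tcp [ 583.6 -111.5  264.9] clamp [ 5.1 32.2] open-dir 2.892 tilt [-0.042  0.011] F [-0.7  0.3  1. ] gap 0.3 j6 -0.14
wrist_force: [0.1, 1.5, 0.8]
TIP [-0.8 -8.4] 89.8
19.72 tcp [ 576.3 -154.6  262.8] clamp [  5.7 -11.6] open-dir 2.89 tilt [-0.033  0.025] F [0.1 1.5 0.8] gap 0.1 j6 -0.22
```

```bash
python3 -m jog '0 2 15 0 0;0 0 25 0 0;0 10 30 0 0;0 15 30 0 0;0 25 30 0 0;2 25 30 0 0;2 25 30 0 60;0 0 0 0 74'|grep force; python3 st.py; python3 - <<'E'
from spoke import *
spokes(cap('side'));spokes(cap('top'))
E
python3 look.py pics/9.png; python3 spoke.py | head -2
```

```text
wrist_force: [0.8, -0.7, 0.9]
TIP [-18.6  86.4] 288.6
20.38 tcp [576.  -56.9 461.6] clamp [-12.2  84.5] open-dir 2.88 tilt [-0.034  0.018] F [ 0.8 -0.7  0.9] gap 23.0 j6 -0.05
{-50: 16, 30: 8, 40: 23, 50: 3}
t mod 90 deg ~ 45
{-50: 7, -40: 14, 40: 12}
t mod 90 deg ~ 49
20.48
 z44 px [291. 167.] ctr [525.2 -54.5] size [122.6  14.2] long-axis ang 1.388 zmed 43.7
 z44 px [403. 159.] ctr [647.8 -76.9] size [123.   12.8] long-axis ang 1.386 zmed 43.8
 z24 px [342. 128.] ctr [592.3 -31.7] size [79.2 89.1] long-axis ang -0.18 zmed 23.8
 z25 px [349. 166.] ctr [587.6 -74.8] size [88.6 26.3] long-axis ang 0.003 zmed 24.3
{-50: 34, -40: 78, 30: 20, 40: 208}
t mod 90 deg ~ 48
```

View pics/9.png

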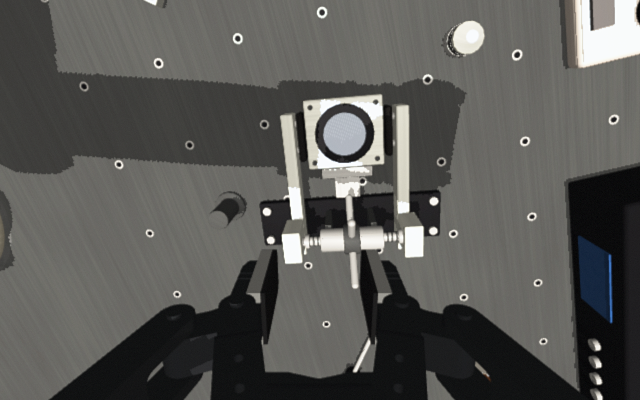

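Picture 9 shows the chamber at (344,132) held between both pads against the stop, with the gripper clear. The turnbuckle is near 5.55 rad and the jaws have drawn in 26 mm, so I'm handing in.

```bash
python3 -m jog '0 0 0 0 74;0 0 0 0 74;0 0 0 0 74'|grep -v rot; python3 -c "
from bench import robot
print(robot.hand_in())"
```

```text
clock: 20.83
tool_pos: [574.1, -62.8, 446.6]
wrist_force: [-0.3, 0.3, 0.9]
finger_gap: 73.4
the job is handed in; nothing more can be done
None
```

The chamber is clamped against the stop and the job is handed in, at about 21 s on the clock. I slid and turned the chamber along the bench by its black disc and pushed it up to the stop. Four sweeps of the spokes then tightened the jaws.

The last checks, made just before handing in:
- **Chamber:** its centre is about 0.7 mm from midway between the jaws and 112.2 mm from the clamp's origin (112 wanted). It is square to within about 0.005 rad. Depth readings show its top at 24 mm, so it is flat on the bench.
- **Turnbuckle:** I read about 5.55 rad from the spokes and about 5.6 rad from how far the jaws moved, both past the 5.2 rad tight point.
- **Robot:** it was clear of everything, with the wrist force close to zero.

**Not measured:**
- I could not measure pad force directly; I inferred it from the turnbuckle angle.
- I did not re-measure the bystanders. The arm went near only the post holder and never touched it.
- The wrist force stayed low as the chamber reached the stop, so I judged that contact by the motion stalling and by the camera.

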